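Test a corner safety bumper with a fingertip stroke

TASK

Test the bent black safety bumper: with the gripper closed and pointing down, press the strip lightly with the fingertips at the end where the small relay stands, and run them along the middle of the strip, round its corner, to the other end, by the round tin, keeping the strip slightly pressed in the whole way but never down on its stop. Finish there, still holding the strip lightly down. Grip and lift nothing, don't shift the bumper along the table, and leave the relay, the tin and the other loose things alone.

Things in the scene. Friction and masses are not known exactly. Their poses are not given: they have to be found in the camera images.
- bumper_unit: the safety bumper: V-shaped aluminium rail, 44 mm wide, 24 mm high, about 2 kg, loose on the table, with a black rubber strip of the same V on it. Origin: at table height, mid V; x from the corner to the V's open side, y from mark4 to mark0. Strip centre line: corner at x -30, y 0; straight legs (108 mm) to ends at x +30, y +90 and -90 mm. The corner points roughly to the robot
- strip (a joint): how far the rubber strip is pressed in, m: 0 = out, 0.012 = on its stop. The whole strip (26 mm wide, flat top 44 mm above the table) sinks level wherever it is pressed; about 1.2 N starts it, then 0.6 N per mm, 8.4 N at the stop; it springs back. Wanted: 0.0015 to 0.0105
- mark0 (a point): point on the strip's upper surface, on its centre line (44 mm above the table when not pressed; it sinks with the strip): 14 mm short of the end of the +y leg. Relay or tin may stand at this end
- mark1 (a point): point on the strip's upper surface, on its centre line (44 mm above the table when not pressed; it sinks with the strip): on the +y leg, 48 mm from the corner
- mark2 (a point): point on the strip's upper surface, on its centre line (44 mm above the table when not pressed; it sinks with the strip): the corner
- mark3 (a point): point on the strip's upper surface, on its centre line (44 mm above the table when not pressed; it sinks with the strip): on the -y leg, 48 mm from the corner
- mark4 (a point): point on the strip's upper surface, on its centre line (44 mm above the table when not pressed; it sinks with the strip): 14 mm short of the end of the -y leg. Relay or tin may stand at this end
- relay: small plug-in relay, white top, reddish coil, black foot, 21x28x30 mm tall, loose, stands upright about 55 mm beyond one end of the strip; it marks the end to start from. Origin: centre of its underside
- tin: round low tin with a lid, 54 mm diameter, 24 mm tall, loose, stands about 55 mm beyond the other end of the strip; it marks the end to finish at. Origin: centre of its underside
- sensor: bystander: cylindrical sensor with cable stub, 29x125x24 mm, lying loose to the left. Origin: centre of its underside
- switch: bystander: limit switch with roller arm, 20x51x48 mm, standing loose to the left. Origin: centre of its underside

How it is judged:
By the outcome, as a careful person would: the job done as asked, in the order asked, and still so for the second after the job is handed in, while the arm keeps its last pose, push and grip.
It also fails if it takes over 42 s, if anything falls off the work surface, if the arm or the gripper's body presses on something with over 40 N, if the wrist force passes 120 N, or if a joint passes its speed limit or range.

ROBOT

A 6-joint arm with a two-finger parallel gripper is mounted at the origin on a cart in front of the work surface, level with it; the furniture and walls round the work are solid. World frame = base frame: x ahead of the robot, y to its left, z up, the work surface at z = 0. Lengths are in m, angles in rad, forces in N, time in s.
With the tool pointing down it reaches from about 0.25 to 0.725 m from the base axis. Payload 4 kg.
Tool frame: the origin (TCP) lies between the finger pads, 19 mm behind the fingertips; this is the grasp point; z points along the fingers, y is the line along which they close (so a half turn about z gives the same grasp; the last joint's range is limited). The gripper opens to 85 mm and grips with 20 to 120 N. Pads are 22 mm wide; open, the fingers measure 114 mm over their backs; the gripper's body (76 mm by 85 mm) begins 54 mm behind the grasp point. The pads swing forward as they close: fully open they stand 13 mm farther back than shut.
Start: joints at [-1.244, 0.241, 0.005, 1.335, 0, 1.571], TCP at [0.161, -0.474, 0.25] pointing down, gripper open.
Joint ranges: [-2.72, 2.72], [-1.05, 1.87], [-1.09, 1.28], [-1.99, 2.15], [-1.42, 1.44], [-3.14, 3.14]. Speed limits (rad/s): [2.79, 2.79, 3.14, 3.14, 3.14, 3.14].

INTERFACE

Orientations are given as a unit quaternion [x, y, z, w].
In Python, from workcell import bot, camera, job_done gives the robot as it stands.
- The arm moves only by the tool carry_out, never from a script. Its argument "plan" is a list of rows, each an object of numbers: "dx", "dy", "dz": the shift along the tool's x, y, z in mm; "twist": the turn about the tool's z in degrees; "fingers": the closure, from -1 (fully open) to 1 (shut). In form: [{"dx": .., "dy": .., "dz": .., "twist": .., "fingers": ..}, ...]. A call has exactly 5 rows; each row is the pose to reach, as a shift and turn from the pose commanded when the call began, along the tool's axes at that moment; what a row does not reach only later rows make up. A row lasts 1/12 s, in which the tool goes at most 41.7 mm and 7.16 degrees, less where a joint would pass 70% of its speed; a pose out of reach is approached as far as the arm can. A call with a gripper value outside its range is refused whole. The fingers move at their own pace and stop on an object; the grip force is fixed at half the most. Time passes only in rows, so rows that repeat a pose let the fingers close, or fill a call up. It gives the time, the measured TCP pose, the force, the opening and the grip force at its end, in the units of the state.
- bot.get_obs(): the state, without advancing time (a new reading comes with each control period).
- camera(name): name is "scene" or "side" or "wrist"; returns a dict with "image" (420x560x3 uint8, red, green, blue), "intrinsics" (3x3 intrinsics, pixels), "eye" and "attitude" of the camera in the world. Camera axes: x right, y down, z forward; pixel columns grow to the right and rows downward; lengths in m; the calibration is good to about 2 mm. A picture is of the moment at which its call begins. There is no depth.
- job_done(): hands the job in; it is judged then, once.
The state is a dict: "clock": time; "joint_pos": joint angles; "joint_vel": joint speeds; "tau": joint torques, N m; "eef_pos": TCP position; "tool_rot": TCP orientation; "ft_force": force on the tool from outside, world axes, zero at the start; "ft_torque": the same for the moment, N m; "grip_width": finger opening in m; "grasp_force": force on a finger pad.
Only numpy, scipy, OpenCV 4.12 (cv2) and the standard library are available. Lean on these libraries where they do the work, as an engineer would, in place of code of your own. Each camera call takes 0.05 s, during which the arm holds its last target. There are 200 camera calls.

## Working session

There is one attempt and no reset: what is moved stays moved. The work goes in short steps, Python scripts to look and compute and a tool call to move; the robot and the scene stay as the last step left them, time stands still between calls to the robot, and variables do not carry over. Pictures are saved under pics/ and viewed, at most 10 in all, crops included, and the job is handed in when it is done.

Besides the shell and the picture viewer there is one more tool, called as name(argument=value, ...), one argument or row to a line, values as JSON. carry_out: Moves the arm, as the interface text tells. Its arguments: {"type":"object","properties":{"plan":{"type":"array","items":{"type":"object","properties":{"dx":{"type":"number"},"dy":{"type":"number"},"dz":{"type":"number"},"twist":{"type":"number"},"fingers":{"type":"number"}}}}},"required":["plan"]}

```bash
mkdir -p pics; python3 - <<'E'
from workcell import bot,camera
import cv2
o=bot.get_obs();print(o)
for n in("scene","side"):
    c=camera(n);cv2.imwrite(f"pics/{n}0.png",c["image"][:,:,::-1]);print(n,c["intrinsics"],c["eye"],c["attitude"])
E
```

```text
{'clock': 0.0, 'joint_pos': array([-1.24403044e+00,  2.41430051e-01,  3.70157144e-03,  1.33518936e+00,
       -1.71629500e-05,  1.57083290e+00]), 'joint_vel': array([-0.00057663, -0.00013991,  0.00082842, -0.00132077,  0.00053542,
       -0.00019589]), 'tau': array([-1.95995983e-05, -3.72321153e+01,  2.52405328e+01,  1.70708110e-02,
        2.98610792e-05, -9.04766267e-06]), 'eef_pos': array([ 0.16029373, -0.47297627,  0.24909574]), 'tool_rot': array([ 9.86685089e-01,  1.62638896e-01, -1.81025669e-04, -1.04523016e-03]), 'ft_force': array([ 0.3219596 ,  0.15536016, -0.78550691]), 'ft_torque': array([-0.00118327, -0.02454502,  0.00129757]), 'grasp_force': 0.0, 'grip_width': 0.08532738082635755}
scene [[428.04775859   0.         290.24995698]
 [  0.         428.04775859 204.5502202 ]
 [  0.           0.           1.        ]] [-0.1144876   0.50401709  0.48470804] [-0.39939124  0.76929746 -0.43722638  0.23979397]
side [[405.14258021   0.         279.00669532]
 [  0.         405.14258021 213.43615306]
 [  0.           0.           1.        ]] [ 0.56264079 -0.53831415  0.61156918] [ 0.90691761  0.04186002 -0.02136187 -0.41867871]
```

View pics/scene0.png

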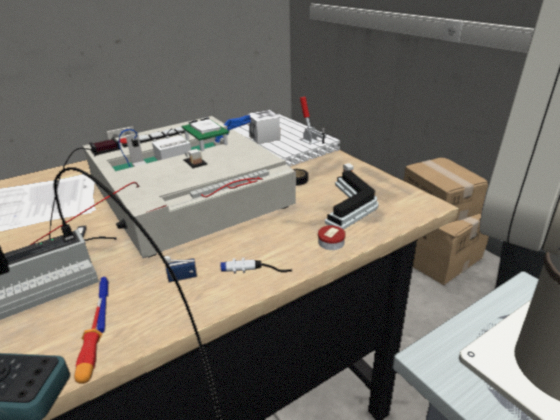

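View pics/side0.png

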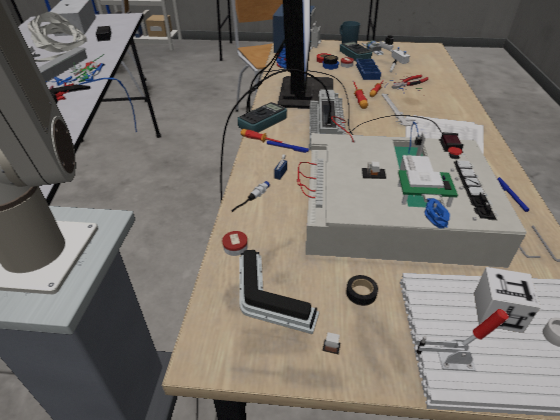

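The scene view shows the red tin at (331,237), with the black V at about (355,195) and the relay behind it. In the side view the tin is at (235,240), the relay at (332,343), and the V's corner at about (247,303) with ends near (250,255) and (313,312). I'll enlarge the V.

```bash
cat > h.py <<'E'
import numpy as np
from scipy.spatial.transform import Rotation as R
def ray(c,p,z):
    d=R.from_quat(c["attitude"]).as_matrix()@np.linalg.inv(c["intrinsics"])@np.array([p[0],p[1],1.])
    return (c["eye"]+d*(z-c["eye"][2])/d[2])[:2]
def proj(c,P):
    q=c["intrinsics"]@(R.from_quat(c["attitude"]).as_matrix().T@(np.array(P)-c["eye"]));return q[:2]/q[2]
E
python3 - <<'E'
import cv2,numpy as np
from workcell import camera
from h import *
c=camera("side");im=c["image"]
cr=im[225:355,215:355,::-1]
cv2.imwrite("pics/crop.png",cv2.resize(cr,None,fx=5,fy=4.6,interpolation=cv2.INTER_CUBIC) if 0 else cv2.resize(cr,(640,594),interpolation=cv2.INTER_CUBIC))
g=im.max(2);m=np.zeros(g.shape,np.uint8);m[240:335,230:325]=(g[240:335,230:325]<60)
n,l,s,_=cv2.connectedComponentsWithStats(m);k=1+s[1:,4].argmax();print(s[k])
cs,_=cv2.findContours((l==k).astype(np.uint8),cv2.RETR_EXTERNAL,cv2.CHAIN_APPROX_NONE)
a=cv2.approxPolyDP(cs[0],2.0,True)[:,0];
for p in a: print(p,ray(c,p,.044).round(4))
print("tin",ray(c,(235,238),.024),"relay",ray(c,(332,339),.03))
E
```

```text
[ 241  250   70   70 1643]
[241 253] [4.357e-01 4.000e-04]
[244 255] [ 0.4424 -0.0044]
[244 293] [ 0.457  -0.0953]
[247 303] [ 0.4656 -0.1161]
[303 319] [ 0.5628 -0.1397]
[308 317] [ 0.5709 -0.135 ]
[309 303] [ 0.5715 -0.1064]
[258 290] [ 0.4806 -0.0864]
[255 254] [4.632e-01 2.000e-04]
[258 252] [0.4682 0.006 ]
[245 250] [0.4422 0.0091]
tin [0.4116381  0.06112043] relay [ 0.611546   -0.16389187]
```

View pics/crop.png

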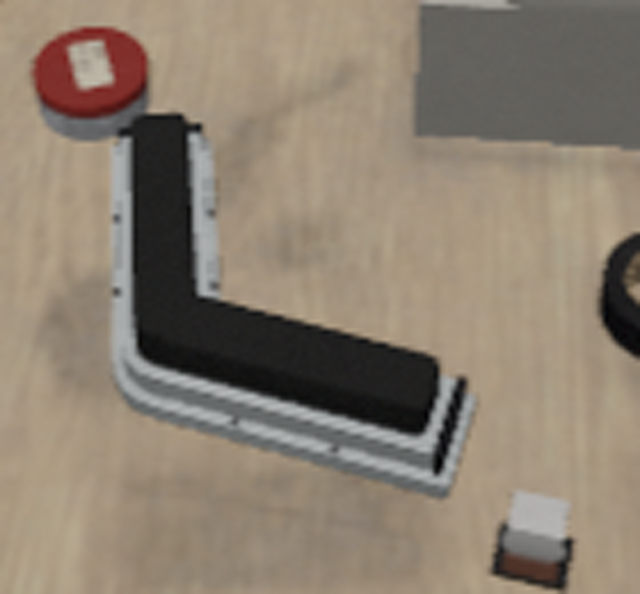

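The crop shows the V clearly: the tin stands at the end of the leg pointing left (+y), and the relay stands beyond the far-x leg. So the run goes from mark4 to mark0. My estimates are corner (0.469,-0.096), tin end (0.452,0.010) and relay end (0.575,-0.120). Next I'll close the gripper and move above the V.

carry_out(
  plan=[
    {"dx": 30,"dy": -19,"dz": 0,"twist": 0,"fingers": 1},
    {"dx": 62,"dy": -39,"dz": 0,"twist": 0,"fingers": 1},
    {"dx": 94,"dy": -59,"dz": 0,"twist": 0,"fingers": 1},
    {"dx": 126,"dy": -79,"dz": 0,"twist": 0,"fingers": 1},
    {"dx": 158,"dy": -99,"dz": 0,"twist": 0,"fingers": 1},
  ],
)

```text
clock: 0.57
eef_pos: [0.2789, -0.3275, 0.2497]
tool_rot: [0.987, 0.162, -0.0, -0.0]
ft_force: [0.3, -0.6, -0.3]
grip_width: 0.0258
grasp_force: 0.0
```

carry_out(
  plan=[
    {"dx": 32,"dy": -20,"dz": 0,"twist": 0,"fingers": 1},
    {"dx": 64,"dy": -40,"dz": 0,"twist": 0,"fingers": 1},
    {"dx": 96,"dy": -60,"dz": 0,"twist": 0,"fingers": 1},
    {"dx": 124,"dy": -78,"dz": 0,"twist": 0,"fingers": 1},
    {"dx": 142,"dy": -89,"dz": 0,"twist": 0,"fingers": 1},
  ],
)

```text
clock: 0.98
eef_pos: [0.3855, -0.1966, 0.2499]
tool_rot: [0.986, 0.164, 0.0, -0.0]
ft_force: [-0.3, -0.5, -0.1]
grip_width: -0.0004
grasp_force: 0.0
```

carry_out(
  plan=[
    {"dx": 30,"dy": -18,"dz": 0,"twist": 5,"fingers": 1},
    {"dx": 60,"dy": -36,"dz": 0,"twist": 10,"fingers": 1},
    {"dx": 90,"dy": -55,"dz": 0,"twist": 15,"fingers": 1},
    {"dx": 120,"dy": -75,"dz": 0,"twist": 18.7,"fingers": 1},
    {"dx": 142,"dy": -88,"dz": 0,"twist": 18.7,"fingers": 1},
  ],
)

```text
clock: 1.4
eef_pos: [0.4917, -0.0677, 0.2497]
tool_rot: [1.0, 0.0, -0.0, -0.0]
ft_force: [-0.8, -1.1, 0.3]
grip_width: -0.0001
grasp_force: 0.0
```

```bash
python3 - <<'E'
from workcell import bot,camera
import cv2
from h import *
o=bot.get_obs();print(o["clock"],o["eef_pos"],o["tool_rot"],o["ft_force"],o["grip_width"])
c=camera("wrist");im=c["image"][:,:,::-1].copy()
def poly(c,im):
    C=(.4695,-.0961);
    for e in((.4517,.0104),(.5749,-.1196)):
        cv2.line(im,*[tuple(int(v) for v in proj(c,(*p,.044)).round()) for p in(C,e)],(0,255,0),1)
poly(c,im);cv2.imwrite("pics/w1.png",im);print(c["eye"])
E
```

```text
1.4 [ 0.4917119  -0.06774651  0.24969616] [ 9.99999940e-01  8.01246758e-05 -1.24308915e-05 -3.35465030e-04] [-0.79514282 -1.0813245   0.30786154] -0.00011932342103286387
[ 0.56847848 -0.0668998   0.37426246]
```

View pics/w1.png

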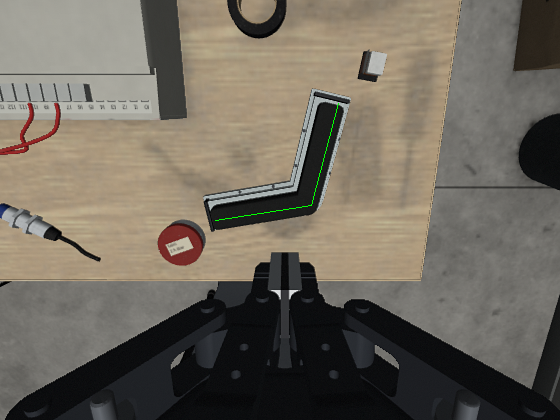

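The wrist view shows the whole V, with the tin at (180,243) and the relay at (372,65). My line sits slightly off toward the outer side, so I'll refit it from the outer top edges.

```bash
python3 - <<'E'
from workcell import bot,camera
import cv2
from h import *
def edges(n,box):
    c=camera(n);im=c["image"];g=im.max(2);x0,x1,y0,y1=box
    m=np.zeros(g.shape,np.uint8);m[y0:y1,x0:x1]=g[y0:y1,x0:x1]<60
    m=cv2.morphologyEx(m,cv2.MORPH_OPEN,np.ones((5,5)))
    k,l,s,_=cv2.connectedComponentsWithStats(m);k=1+s[1:,4].argmax()
    cs,_=cv2.findContours((l==k).astype(np.uint8),cv2.RETR_EXTERNAL,cv2.CHAIN_APPROX_NONE)
    P=np.array([ray(c,p,.044) for p in cs[0][:,0]]);
    C0=np.array([.4695,-.0961])
    for name,e in(("tin",(.4517,.0104)),("relay",(.5749,-.1196))):
        d=(np.array(e)-C0)/.108;nn=np.array([-d[1],d[0]])
        t=(P-C0)@d;u=(P-C0)@nn;w=(t>.025)&(t<.09)
        for sg in(1,-1):
            q=w&(u*sg>0);f=np.polyfit(t[q],u[q],1)
            print(n,name,"side",sg,"offset mm at 0,108:",(np.polyval(f,[0,.108])*1e3).round(1),"rms",(np.std(u[q]-np.polyval(f,t[q]))*1e3).round(2))
        print("  end t max mm",(t[(abs(u)<.008)].max()*1e3).round(1))
edges("wrist",(204,352,88,235))
edges("side",(230,325,240,335))
E
```

```text
wrist tin side 1 offset mm at 0,108: [ 9.5 10.1] rms 0.34
wrist tin side -1 offset mm at 0,108: [-18.3 -17.6] rms 0.31
  end t max mm 115.5
wrist relay side 1 offset mm at 0,108: [19.6 19. ] rms 0.29
wrist relay side -1 offset mm at 0,108: [-5.8 -6.8] rms 0.31
  end t max mm 106.5
side tin side 1 offset mm at 0,108: [12.2 11.5] rms 0.0
side tin side -1 offset mm at 0,108: [-10.5  -9.2] rms 0.5
  end t max mm 108.1
side relay side 1 offset mm at 0,108: [12.4 12. ] rms 0.59
side relay side -1 offset mm at 0,108: [-21.  -21.7] rms 0.56
  end t max mm 107.6
```

The wrist and side fits disagree by about 6 mm. I'll cross-check with the red tin lid in all three cameras.

```bash
python3 - <<'E'
from workcell import bot,camera
import cv2
from h import *
for n,box in(("wrist",(150,215,210,275)),("side",(215,255,225,260)),("scene",(310,355,215,255))):
    c=camera(n);x0,x1,y0,y1=box;h=cv2.cvtColor(c["image"],cv2.COLOR_RGB2HSV)
    m=np.zeros(h.shape[:2],np.uint8);s=h[y0:y1,x0:x1];m[y0:y1,x0:x1]=((s[...,0]<8)|(s[...,0]>170))&(s[...,1]>130)
    cs,_=cv2.findContours(m,cv2.RETR_EXTERNAL,cv2.CHAIN_APPROX_NONE);k=max(cs,key=cv2.contourArea)
    P=np.array([ray(c,p,.024) for p in k[:,0]]);e=cv2.minEnclosingCircle((P*1e3).astype(np.float32));print(n,e,c["eye"],c["attitude"],bot.get_obs()["eef_pos"])
    # relay white top
    if n!="scene":
        x0,x1,y0,y1=(355,395,45,85) if n=="wrist" else (320,345,328,352)
        s=h[y0:y1,x0:x1];m=((s[...,2]>190)&(s[...,1]<40)).astype(np.uint8)
        M=cv2.moments(m,True);print(" relay",ray(c,(x0+M['m10']/M['m00'],y0+M['m01']/M['m00']),.03),M['m00'])
E
```

```text
wrist ((413.5146484375, 59.136009216308594), 27.72780418395996) [ 0.56799311 -0.06759402  0.37379732] [ 0.70019702 -0.69773492 -0.10676076  0.10720192] [ 0.49025849 -0.06980395  0.2493815 ]
 relay [ 0.61429477 -0.158198  ] 17.0
side ((412.48944091796875, 54.68758010864258), 28.66156578063965) [ 0.56264079 -0.53831415  0.61156918] [ 0.90691761  0.04186002 -0.02136187 -0.41867871] [ 0.48986795 -0.07044701  0.24953875]Traceback (most recent call last):
  File "<stdin>", line 13, in <module>
ZeroDivisionError: float division by zero
```

The tin and relay agree to within about 2 mm, and the rounded strip edges explain part of the gap, so I'll use the average. Next I'll go down close above mark4 and check the fingertips against the strip.

carry_out(
  plan=[
    {"dx": 18,"dy": 10,"dz": 25,"twist": 0,"fingers": 1},
    {"dx": 38,"dy": 22,"dz": 55,"twist": 0,"fingers": 1},
    {"dx": 56,"dy": 34,"dz": 85,"twist": 0,"fingers": 1},
    {"dx": 70,"dy": 42,"dz": 110,"twist": 0,"fingers": 1},
    {"dx": 70,"dy": 42,"dz": 130,"twist": 0,"fingers": 1},
  ],
)

```text
clock: 2.07
eef_pos: [0.5612, -0.1153, 0.1178]
tool_rot: [1.0, -0.002, 0.0, 0.0]
ft_force: [-0.1, -0.4, -0.1]
grip_width: 0.0004
grasp_force: 0.0
```

carry_out(
  plan=[
    {"dx": 0,"dy": 0,"dz": 18,"twist": 0,"fingers": 1},
    {"dx": 0,"dy": 0,"dz": 30,"twist": 0,"fingers": 1},
    {"dx": 0,"dy": 0,"dz": 38,"twist": 0,"fingers": 1},
    {"dx": 0,"dy": 0,"dz": 38,"twist": 0,"fingers": 1},
    {"dx": 0,"dy": 0,"dz": 38,"twist": 0,"fingers": 1},
  ],
)

```text
clock: 2.48
eef_pos: [0.56, -0.1131, 0.0823]
tool_rot: [1.0, -0.001, -0.0, 0.0]
ft_force: [0.2, 0.8, 0.6]
grip_width: -0.0002
grasp_force: 0.0
```

```bash
python3 - <<'E'
from workcell import bot,camera
import cv2
from h import *
o=bot.get_obs();print(o["clock"],o["eef_pos"],o["tool_rot"],o["ft_force"])
C=np.array((.4696,-.092));E=[C+.108*np.array(d) for d in((-.165,.986),(.976,-.218))]
w=camera("wrist");s=camera("side")
for n,c in(("w",w),("s",s)):
    im=c["image"][:,:,::-1].copy()
    for e in E: cv2.line(im,*[tuple(int(v) for v in proj(c,(*p,.044)).round()) for p in(C,e)],(0,255,0),1)
    tip=proj(c,(.561,-.1129,.068));print(n,tip);cv2.circle(im,tuple(int(v) for v in tip),2,(0,0,255),-1)
    if n=="s": im=cv2.resize(im[190:340,190:390],(800,600),interpolation=cv2.INTER_CUBIC)
    cv2.imwrite(f"pics/{n}2.png",im)
E
```

```text
2.4833 [ 0.56001279 -0.11310092  0.0822599 ] [ 9.99999854e-01 -5.07946784e-04 -1.80642574e-04  2.20901741e-05] [0.17626881 0.84703032 0.6405222 ]
w [285.95697942 271.55719753]
s [303.18869273 296.80846232]
```

View pics/w2.png

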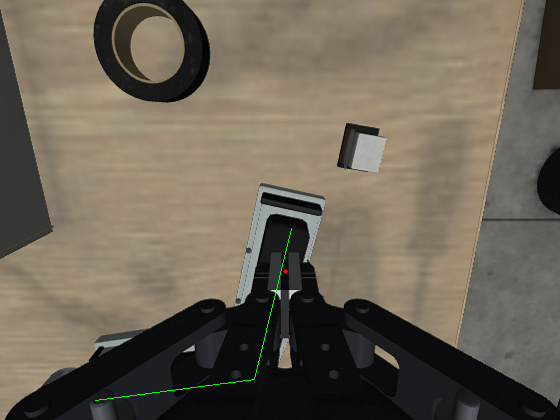

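View pics/s2.png

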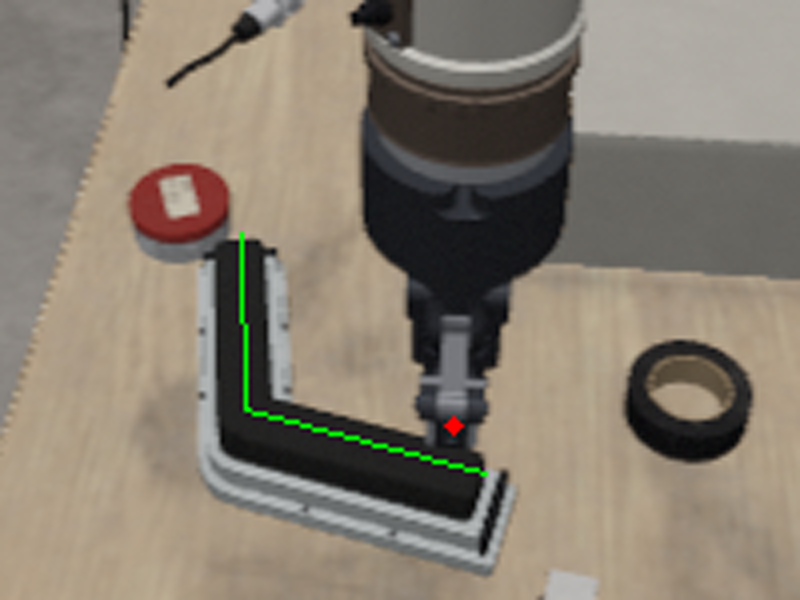

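In the wrist view the strip end is just ahead of the closed tips, which are at about (285,253), and the relay is at (365,150). In the side view the tip's image sits lower than its projection, so the side camera reads about 4 mm low in y and I'll trust the wrist camera. I'll measure the strip edges near the tips in the wrist image.

```bash
python3 - <<'E'
from workcell import bot,camera
import cv2
from h import *
c=camera("wrist");im=c["image"];g=im.max(2)
cv2.imwrite("pics/w3.png",cv2.resize(im[180:310,215:355,::-1],(640,594),interpolation=cv2.INTER_CUBIC))
C=np.array((.4696,-.092));d=np.array((.976,-.218));n=np.array((.218,.976))
for y in(218,224,230,236,242,248):
    r=np.where(g[y,240:330]<60)[0]+240
    a=ray(c,(r.min()-.5,y),.044)-C;b=ray(c,(r.max()+.5,y),.044)-C
    print(y,r.min(),r.max(),"t",(a@d*1e3).round(1),"u",(a@n*1e3).round(1),(b@n*1e3).round(1))
for q in(((.572,-.1129,.063)),((.561,-.1129,.063))): print(proj(c,q))
print(c["eye"],np.mean([bot.get_obs()["eef_pos"]],0))
E
```

```text
218 269 290 t 111.6 u 13.5 1.7
224 267 306 t 107.9 u 13.8 -7.8
230 265 307 t 104.2 u 14.2 -9.2
236 264 308 t 100.6 u 14.0 -10.6
242 263 308 t 96.9 u 13.9 -11.4
248 261 306 t 93.0 u 14.3 -11.2
[286.37856006 248.09952314]
[286.35593092 267.83105602]
[ 0.63766554 -0.11187448  0.20811312] [ 0.56132618 -0.11271128  0.08346785]
```

View pics/w3.png

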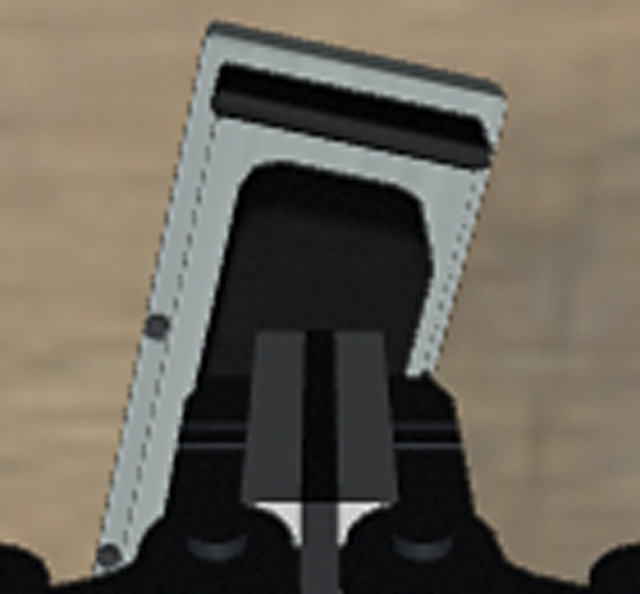

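The close wrist crop shows the tips centred on the strip: tip centre x ≈ 285, strip from 263 to 308. The refined corner is about (0.470,-0.0907). Now I'll press at mark4.

carry_out(
  plan=[
    {"dx": 2,"dy": -0.5,"dz": 6,"twist": 0,"fingers": 1},
    {"dx": 4,"dy": -1,"dz": 12,"twist": 0,"fingers": 1},
    {"dx": 4,"dy": -1,"dz": 16,"twist": 0,"fingers": 1},
    {"dx": 4,"dy": -1,"dz": 16,"twist": 0,"fingers": 1},
    {"dx": 4,"dy": -1,"dz": 16,"twist": 0,"fingers": 1},
  ],
)

```text
clock: 3.05
eef_pos: [0.5641, -0.111, 0.0653]
tool_rot: [1.0, 0.0, -0.001, -0.0]
ft_force: [-0.2, 0.3, -0.3]
grip_width: 0.0002
grasp_force: 0.0
```

```bash
cat > avg.py <<'E'
from workcell import bot,camera
import numpy as np,sys
r=[]
for i in range(int(sys.argv[1])):
    camera("side");o=bot.get_obs();r.append([*o["eef_pos"]*1e3,*o["ft_force"]])
r=np.array(r);print(o["clock"],r.mean(0).round(2),r.std(0).round(2))
E
python3 avg.py 10
```

```text
3.55 [ 5.6460e+02 -1.1122e+02  6.6100e+01 -1.9000e-01 -2.4000e-01 -1.5000e-01] [0.12 0.06 0.17 0.28 0.45 0.44]
```

carry_out(
  plan=[
    {"dx": 0,"dy": 0,"dz": 2,"twist": 0,"fingers": 1},
    {"dx": 0,"dy": 0,"dz": 4,"twist": 0,"fingers": 1},
    {"dx": 0,"dy": 0,"dz": 6,"twist": 0,"fingers": 1},
    {"dx": 0,"dy": 0,"dz": 7.5,"twist": 0,"fingers": 1},
    {"dx": 0,"dy": 0,"dz": 7.5,"twist": 0,"fingers": 1},
  ],
)

```text
clock: 3.97
eef_pos: [0.5648, -0.1113, 0.0586]
tool_rot: [1.0, 0.0, 0.0, 0.0]
ft_force: [0.3, -0.2, 3.3]
grip_width: -0.0004
grasp_force: 1.9
```

```bash
python3 avg.py 15
```

```text
4.7167 [ 5.6477e+02 -1.1129e+02  5.8730e+01  1.0000e-02 -9.0000e-02  3.6300e+00] [0.01 0.01 0.09 0.5  0.29 0.36]
```

Force and height agree at about 4.2 mm pressed in. I'll go 1.5 mm deeper and run along the relay leg.

carry_out(
  plan=[
    {"dx": -5,"dy": -1.1,"dz": 0.8,"twist": 0,"fingers": 1},
    {"dx": -11,"dy": -2.4,"dz": 1.3,"twist": 0,"fingers": 1},
    {"dx": -17,"dy": -3.7,"dz": 1.3,"twist": 0,"fingers": 1},
    {"dx": -23,"dy": -5,"dz": 1.3,"twist": 0,"fingers": 1},
    {"dx": -29,"dy": -6.3,"dz": 1.3,"twist": 0,"fingers": 1},
  ],
)

```text
clock: 5.13
eef_pos: [0.5352, -0.1049, 0.0575]
tool_rot: [1.0, 0.0, 0.0, 0.0]
ft_force: [3.4, -0.3, 4.5]
grip_width: -0.0002
grasp_force: 2.2
```

```bash
python3 avg.py 10
```

```text
5.6333 [ 5.3380e+02 -1.0456e+02  5.6760e+01 -1.7900e+00  2.3000e-01  5.2600e+00] [0.1  0.02 0.3  1.44 0.75 0.41]
```

carry_out(
  plan=[
    {"dx": -6,"dy": -1.3,"dz": 0,"twist": 0,"fingers": 1},
    {"dx": -12,"dy": -2.6,"dz": 0,"twist": 0,"fingers": 1},
    {"dx": -18,"dy": -3.9,"dz": 0,"twist": 0,"fingers": 1},
    {"dx": -24,"dy": -5.2,"dz": 0,"twist": 0,"fingers": 1},
    {"dx": -30,"dy": -6.5,"dz": 0,"twist": 0,"fingers": 1},
  ],
)

```text
clock: 6.05
eef_pos: [0.5057, -0.0985, 0.0576]
tool_rot: [1.0, 0.0, 0.001, 0.0]
ft_force: [3.1, -1.4, 4.6]
grip_width: -0.0
grasp_force: 2.2
```

```bash
python3 avg.py 10; python3 - <<'E'
from workcell import camera
import cv2
c=camera("side")["image"][190:340,190:390,::-1];w=camera("wrist")["image"][180:310,215:355,::-1]
cv2.imwrite("pics/m.png",cv2.hconcat([cv2.resize(c,(440,330)),cv2.resize(w,(355,330))]))
E
```

```text
6.55 [ 5.0409e+02 -9.8150e+01  5.6870e+01 -1.3500e+00 -7.0000e-02  4.8600e+00] [0.05 0.01 0.28 1.44 0.48 0.42]
```

View pics/m.png

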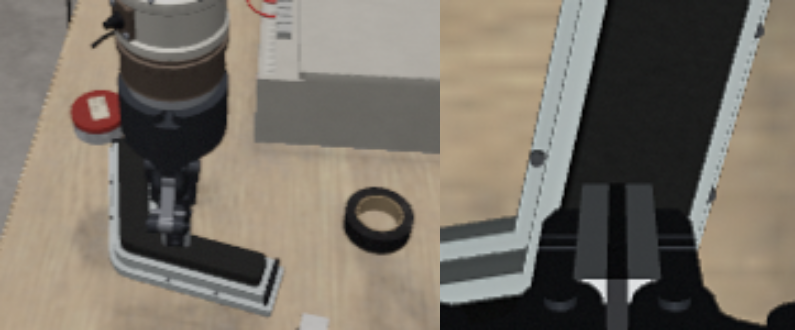

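The view shows the tips in the middle of the strip (tip x ≈ 618, strip centre ≈ 625 at that row), with the bumper, relay and tin not moved. On to the corner, then along the tin leg.

carry_out(
  plan=[
    {"dx": -7,"dy": -1.2,"dz": 0,"twist": 0,"fingers": 1},
    {"dx": -14,"dy": -2.5,"dz": 0,"twist": 0,"fingers": 1},
    {"dx": -21,"dy": -3.9,"dz": 0,"twist": 0,"fingers": 1},
    {"dx": -28,"dy": -5.3,"dz": 0,"twist": 0,"fingers": 1},
    {"dx": -34,"dy": -6.7,"dz": 0,"twist": 0,"fingers": 1},
  ],
)

```text
clock: 7.07
eef_pos: [0.4713, -0.0918, 0.0576]
tool_rot: [1.0, 0.0, 0.001, 0.0]
ft_force: [2.9, -1.1, 4.9]
grip_width: -0.0003
grasp_force: 2.2
```

```bash
python3 avg.py 8
```

```text
7.4667 [ 4.6989e+02 -9.1460e+01  5.6900e+01 -1.4200e+00  1.3000e-01  4.8000e+00] [0.05 0.02 0.28 1.66 0.63 0.46]
```

carry_out(
  plan=[
    {"dx": -1,"dy": -6,"dz": 0,"twist": 0,"fingers": 1},
    {"dx": -2,"dy": -12,"dz": 0,"twist": 0,"fingers": 1},
    {"dx": -3,"dy": -18,"dz": 0,"twist": 0,"fingers": 1},
    {"dx": -4,"dy": -24,"dz": 0,"twist": 0,"fingers": 1},
    {"dx": -5,"dy": -30,"dz": 0,"twist": 0,"fingers": 1},
  ],
)

```text
clock: 7.88
eef_pos: [0.467, -0.0612, 0.0574]
tool_rot: [1.0, 0.0, 0.001, 0.0]
ft_force: [1.2, -2.6, 4.4]
grip_width: -0.0001
grasp_force: 2.2
```

```bash
python3 avg.py 8; python3 - <<'E'
from workcell import camera
import cv2
c=camera("side")["image"][200:330,200:340,::-1];w=camera("wrist")["image"][180:310,175:355,::-1]
cv2.imwrite("pics/m2.png",cv2.hconcat([cv2.resize(c,(380,353)),cv2.resize(w,(415,353))]))
E
```

```text
8.2833 [466.65 -60.49  57.27   0.96   1.98   4.37] [0.07 0.27 0.08 0.46 1.59 0.42]
```

View pics/m2.png

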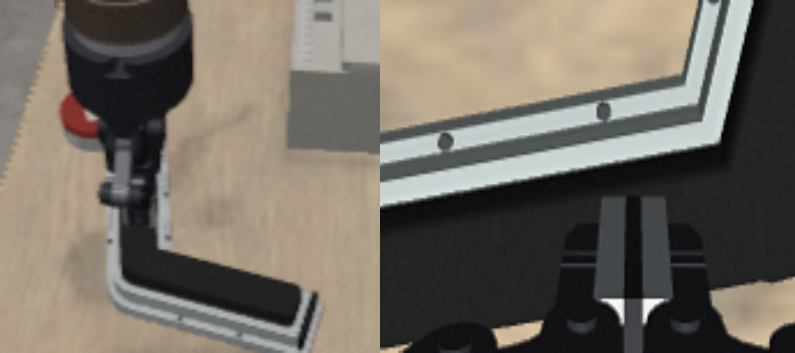

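The tips are in the middle of the tin leg (tip centre at about row 247, strip centre at about 242). Continuing to the tin end.

carry_out(
  plan=[
    {"dx": -1.1,"dy": -6.5,"dz": 0,"twist": 0,"fingers": 1},
    {"dx": -2.2,"dy": -13,"dz": 0,"twist": 0,"fingers": 1},
    {"dx": -3.3,"dy": -20,"dz": 0,"twist": 0,"fingers": 1},
    {"dx": -4.4,"dy": -26.5,"dz": 0,"twist": 0,"fingers": 1},
    {"dx": -5.5,"dy": -33,"dz": 0,"twist": 0,"fingers": 1},
  ],
)

```text
clock: 8.8
eef_pos: [0.4607, -0.0284, 0.0572]
tool_rot: [1.0, 0.0, -0.0, 0.0]
ft_force: [0.0, -3.3, 4.6]
grip_width: 0.0003
grasp_force: 2.3
```

```bash
python3 avg.py 6
```

```text
9.1 [460.51 -27.45  57.1   -0.58   1.66   4.98] [0.02 0.07 0.06 0.64 1.62 0.42]
```

carry_out(
  plan=[
    {"dx": -1.1,"dy": -6.5,"dz": 0,"twist": 0,"fingers": 1},
    {"dx": -2.2,"dy": -13,"dz": 0,"twist": 0,"fingers": 1},
    {"dx": -3.3,"dy": -20,"dz": 0,"twist": 0,"fingers": 1},
    {"dx": -4.4,"dy": -26.5,"dz": 0,"twist": 0,"fingers": 1},
    {"dx": -5.3,"dy": -32,"dz": 0,"twist": 0,"fingers": 1},
  ],
)

```text
clock: 9.52
eef_pos: [0.4557, 0.002, 0.0573]
tool_rot: [1.0, 0.002, 0.0, -0.001]
ft_force: [0.8, -3.6, 4.0]
grip_width: 0.0003
grasp_force: 2.2
```

```bash
python3 avg.py 10; python3 - <<'E'
from workcell import camera
import cv2
c=camera("side")["image"][200:330,200:340,::-1];w=camera("wrist")["image"][180:310,175:355,::-1]
cv2.imwrite("pics/m3.png",cv2.hconcat([cv2.resize(c,(380,353)),cv2.resize(w,(415,353))]))
E
```

```text
10.0167 [4.5553e+02 2.2100e+00 5.7180e+01 3.8000e-01 1.9100e+00 4.6300e+00] [0.02 0.18 0.04 0.33 1.46 0.42]
```

View pics/m3.png

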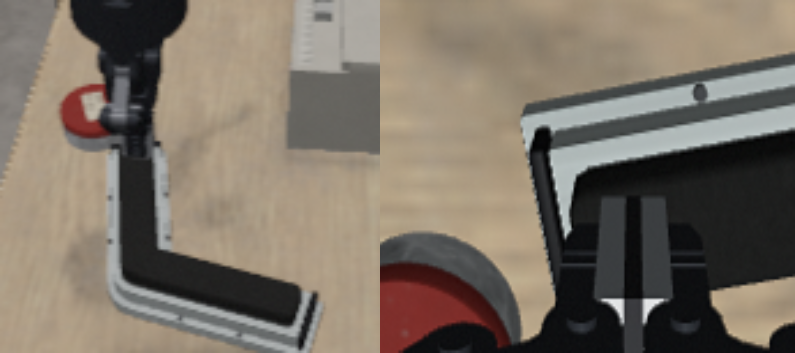

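The tips hold the strip about 6 mm down and about 11 mm short of the tin end (tip x = 633, strip end ≈ 578). The tin hasn't moved. Handing in.

```bash
python3 -c "
from workcell import job_done
print(job_done())"
```

```text
the job is handed in; nothing more can be done
None
```

I pressed the strip at the relay end and ran the fingertips along its middle, round the corner, to the tin end, finishing at about 10 s. They are still holding it lightly down, about 4–6 mm pressed in at every check, with nothing else seen to move; the job is handed in, but no verdict came back.

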